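# Seat the specimen disc in its stage

## Robot

A 6-joint arm with a two-finger parallel gripper is mounted at the origin on a cart in front of the work surface, level with it; the furniture and walls round the work are solid. World frame = base frame: x ahead of the robot, y to its left, z up, the work surface at z = 0. Lengths are in mm, angles in rad, forces in N, time in s.
With the tool pointing down it reaches from about 350 to 875 mm from the base axis. Payload 4.2 kg.
Tool frame: the origin (TCP) lies between the finger pads; the fingertips stand 11 mm ahead of it and the grasp point (between the pads) lies 8 mm behind it; z points along the fingers, y is the direction in which the jaws open and shut (so a half turn about z gives the same grasp; the last joint's range is limited). The gripper opens to 85 mm and grips with 20 to 120 N. Pads are 22 mm wide; open, the fingers measure 114 mm over their backs; the gripper's body (76 mm by 85 mm) begins 54 mm behind the grasp point. The pads swing forward as they close: fully open they stand 13 mm farther back than shut.
Start: joints at [-0.86, 0.385, 0.008, 0, -1.194, -0.259], TCP at [272.878, -562.261, 242.312] pointing down, gripper open.
Joint ranges: [-3.14, 3.14], [-1.21, 2.06], [-1.07, 1.41], [-3.16, 2.05], [-2.99, -0.16], [-3.1, 3.1]. Speed limits (rad/s): [2.79, 2.79, 3.14, 3.14, 3.14, 3.14].

## Interface

Orientations are given as a unit quaternion [x, y, z, w].
In Python, from bench import * gives the robot as it stands. The module is installed in compiled form; this text tells all that it offers.
- The arm moves only by the tool drive_tool, never from a script. Its argument "increments" is a list of rows, each a list of 3 entries, a list of its own where there are three numbers: the gripper command: -1 is shut, 1 is fully open, values between are in proportion, then the shift along the tool's x, y, z scaled (see below), then the turn about the tool's z scaled (see below). In form: [[hand, [tx, ty, tz], turn], ...]. A call has 1 to 20 rows; each row shifts and turns the commanded pose from where the row before left it, along the tool's axes as they then stand; what a row does not reach is not made up. The controller multiplies each number of a shift by 0.3 m and each number of a turn by 2 rad. A row lasts 1/8 s, in which the tool goes at most 62.5 mm and 10.7 degrees, less where a joint would pass 70% of its speed; a pose out of reach is approached as far as the arm can. A call with a number of a shift or a turn outside -1 to 1 is refused whole. A call with a gripper value outside its range is refused whole. The fingers move at their own pace and stop on an object; the grip force is fixed at half the most. Time passes only in rows, so rows that do not move let the fingers close. It gives the time, the measured TCP pose, the force and the opening at its end, in the units of the state.
- read_state(): the state, without advancing time (a new reading comes with each control period).
- get_image(name): name is "side" or "top"; returns the picture (384x512x3 uint8, red, green, blue); there is no depth.
- calibration(name): a dict with "fovy" (degrees; the focal length in pixels is half the picture's height over the tangent of half this angle, whatever the lens; pixels are square), "cx", "cy" (the principal point, pixels), "R" (3x3) and "t" (3): a world point X has camera coordinates R X + t. Camera axes: x right, y down, z forward; pixel columns grow to the right and rows downward; lengths in mm; the calibration is good to about 2 mm. A picture is of the moment at which its call begins. calibration takes no time and is no camera call.
- job_done(): hands the job in, once; it reports no verdict.
The state is a dict: "clock": time; "joints": joint angles; "joint_vel": joint speeds; "joint_efforts": joint torques, N m; "position": TCP position; "ee_rot": TCP orientation; "contact_force": force on the tool from outside, world axes, zero at the start; "wrist_torque": the same for the moment, N m; "gripper_width": finger opening in mm.
Only numpy, scipy, OpenCV 4.12 (cv2) and the standard library are available. Lean on these libraries where they do the work, as an engineer would, in place of code of your own. Each camera call takes 0.05 s, during which the arm holds its last target.

## Task

Push the loose grey paste disc across the metal stage plate until it drops into the round recess and lies flat in it. Then push the upright pin of the swinging keeper arm round until the arm is at its stop, over the disc. Nothing is to be gripped or lifted: only push with the fingers, and leave the pot, the brass weight, the stopper and the beaker standing where they are.

Things in the scene. Friction and masses are not known exactly. Their poses are not given: they have to be found in the camera images.
- stage: Fixed flat grey metal plate 240 x 170 x 20 mm on the worktop; origin at the centre of its underside, x along its 240 mm length (recess end is +x), y to the left, z up. Its top is 20 mm above the worktop. The free surface where the disc starts is the -x half.
- recess (a point): Centre of the floor of the round recess in the stage top: 54 mm across, 7 mm deep, flat floor (a disc not yet centred hangs tilted on the rim and can be nudged on, or dragged by a fingertip on its top), at 45 mm along the stage's +x from its centre; axes as the stage's.
- disc: Loose hard grey paste disc, 50 mm across and 10 mm thick, about 50 g; origin at the centre of its underside. It starts lying flat on the stage top, towards the stage's -x end. Seated, it stands 3 mm proud of the stage top, its underside on the recess floor.
- keeper_pivot (a point): Vertical axis of the keeper arm, on the stage top, 62 mm to the +y side of the recess centre; the boss and its screw are 10 mm in radius and reach 15 mm above the stage top.
- keeper (a joint): Angle of the keeper arm about its vertical pivot, rad. At 0 the arm points along the stage's +x (open, clear of the recess); it grows clockwise seen from above to the stop at 1.57, where the arm points along the stage's -y, across the recess and over the disc. Starts at 0 to 0.4. It stays where left; light friction, 0.03 N m.
- keeper_pin (a point): Middle of the upright black pin on the keeper arm: 12 mm across, 55 mm from the pivot axis; it rises from the top of the bar (30 mm above the worktop) to 60 mm above the worktop. The arm is a dark bar 66 mm long, 12 mm wide, 5 mm thick, its underside 5 mm above the stage top (it passes over a seated disc, but not over one lying on the plate).
- pot: Closed white sample pot 54 x 54 x 57 mm standing on the worktop at the stage's +y side, a bystander; origin at its foot.
- brass_weight: Brass check weight with a knob, 33 mm across and 52 mm high, standing on the worktop at the stage's -y side, a bystander; origin at its foot.
- stopper: Red-brown rubber stopper 36 mm across and 30 mm high, standing on the worktop at the stage's -y side near the recess end, a bystander; origin at its foot.
- beaker: White plastic beaker 55 mm across and 68 mm high, standing on the worktop beyond the stage's +x end, a bystander; origin at its foot.
Not all that is in view belongs to the job. What is shaped like the disc but purple is not meant.

How it is judged:
By the outcome, as a careful person would: the job done as asked, in the order asked, and still so for the second after the job is handed in, with the robot touching nothing.
It also fails if it takes over 58 s, if anything falls off the work surface, if the arm or the gripper's body presses on something with over 40 N, if the wrist force passes 120 N, or if a joint passes its speed limit or range.

## Working session

There is one attempt and no reset: what is moved stays moved. The work goes in short steps, Python scripts to look and compute and a tool call to move; the robot and the scene stay as the last step left them, time stands still between calls to the robot, and variables do not carry over. Pictures are saved under pics/ and viewed, and the job is handed in when it is done.

Besides the shell and the picture viewer there is one more tool, called after ">>>" as a command line: name --argument value ..., lists and objects as JSON in quotes. drive_tool: Moves the arm, as the interface text tells. Shifts and turns lie within -1 to 1; 1 stands for 0.3 m of shift or 2 rad of turn. Its arguments: {"type":"object","properties":{"increments":{"type":"array"}},"required":["increments"]}

```bash
mkdir -p pics; python3 - <<'E'
from bench import *
import cv2
s=read_state(); print(s)
for n in("side","top"):
    im=get_image(n); cv2.imwrite(f"pics/{n}0.png",im[:,:,::-1]); c=calibration(n); print(n,c)
E
```

```text
{'clock': 0.0, 'joints': array([-8.60412399e-01,  3.85581721e-01,  6.63642547e-03, -5.16710273e-04,
       -1.19400799e+00, -2.58603717e-01]), 'joint_vel': array([-0.000557  , -0.00078599,  0.00138451, -0.00071278, -0.00088345,
       -0.00121623]), 'joint_efforts': array([ 1.51458715e-05, -3.92290020e+01,  1.88409805e+01,  4.18629706e+00,
       -4.58412309e-03,  7.48711130e-06]), 'position': array([ 272.63589047, -561.77990174,  241.20789186]), 'ee_rot': array([-2.23880910e-01,  9.74615882e-01,  1.06619867e-03, -2.89819117e-04]), 'contact_force': array([ 0.2432248 , -0.4954408 , -0.59138239]), 'wrist_torque': array([-0.05415013, -0.00659418,  0.04978793]), 'gripper_width': 85.19437742033355}
side {'fovy': 49.212680577852154, 'cx': 256.3450070752234, 'cy': 190.16806139071568, 'R': array([[-0.99310109, -0.11710177, -0.00611522],
       [-0.04440477,  0.42382444, -0.90465522],
       [ 0.1085285 , -0.89814254, -0.42610039]]), 't': array([ 535.00043948,   76.08626814, 1020.96945162])}
top {'fovy': 43.80490771253987, 'cx': 247.4570995235005, 'cy': 193.86469859093788, 'R': array([[-1.48678087e-02, -9.99889380e-01,  4.19343096e-04],
       [-9.84590865e-01,  1.45672428e-02, -1.74265958e-01],
       [ 1.74240572e-01, -3.00383431e-03, -9.84698533e-01]]), 't': array([ 38.18284727, 556.38170592, 935.08767503])}
```

View pics/top0.png

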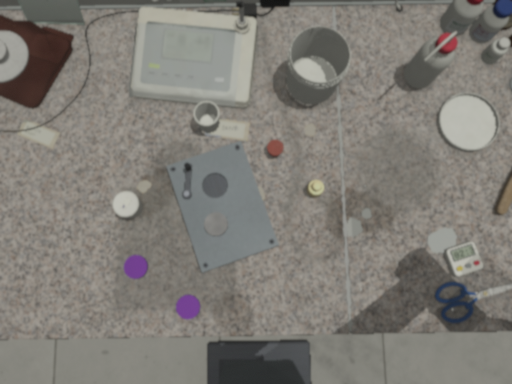

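View pics/side0.png

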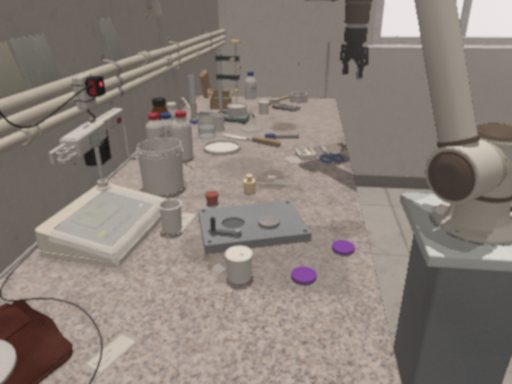

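```bash
cat > h.py <<'E'
import numpy as np, cv2
from bench import *
def cam(n):
    c=calibration(n); f=192/np.tan(np.radians(c['fovy'])/2)
    K=np.array([[f,0,c['cx']],[0,f,c['cy']],[0,0,1]]); return K,np.array(c['R']),np.array(c['t'])
def proj(n,X):
    K,R,t=cam(n); p=(np.atleast_2d(X)@R.T+t)@K.T; return p[:,:2]/p[:,2:]
def ray(n,uv,z):
    K,R,t=cam(n); o=-R.T@t; out=[]
    for u in np.atleast_2d(uv):
        d=R.T@np.linalg.inv(K)@np.array([*u,1.]); out.append(o+d*(z-o[2])/d[2])
    return np.array(out)
def tri(uvt,uvs):
    Kt,Rt,tt=cam("top");Ks,Rs,ts=cam("side")
    X=cv2.triangulatePoints(Kt@np.c_[Rt,tt],Ks@np.c_[Rs,ts],np.float64(uvt).reshape(2,1),np.float64(uvs).reshape(2,1)); return (X[:3]/X[3]).ravel()
def crop(im,x0,y0,w,h,s,fn): cv2.imwrite(fn,cv2.resize(im[y0:y0+h,x0:x0+w,::-1],None,fx=s,fy=s,interpolation=cv2.INTER_CUBIC))
E
python3 - <<'E'
from h import *
t=cv2.imread("pics/top0.png")[:,:,::-1]; s=cv2.imread("pics/side0.png")[:,:,::-1]
crop(t,150,130,140,150,4,"pics/t0c.png"); crop(s,180,175,150,120,5,"pics/s0c.png")
E
```

```text
(no output)
```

View pics/t0c.png

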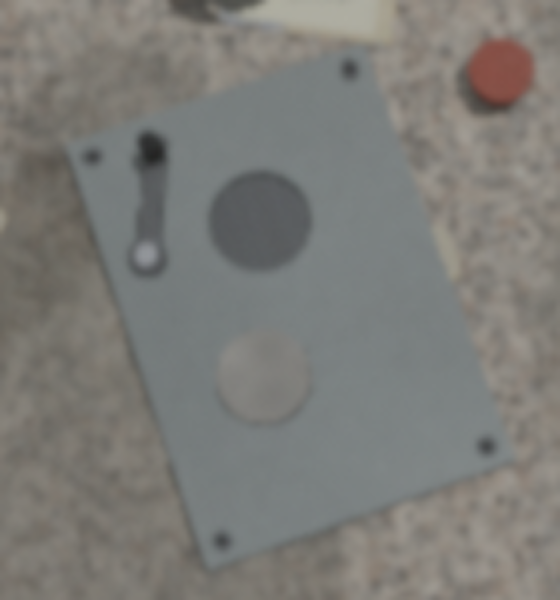

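View pics/s0c.png

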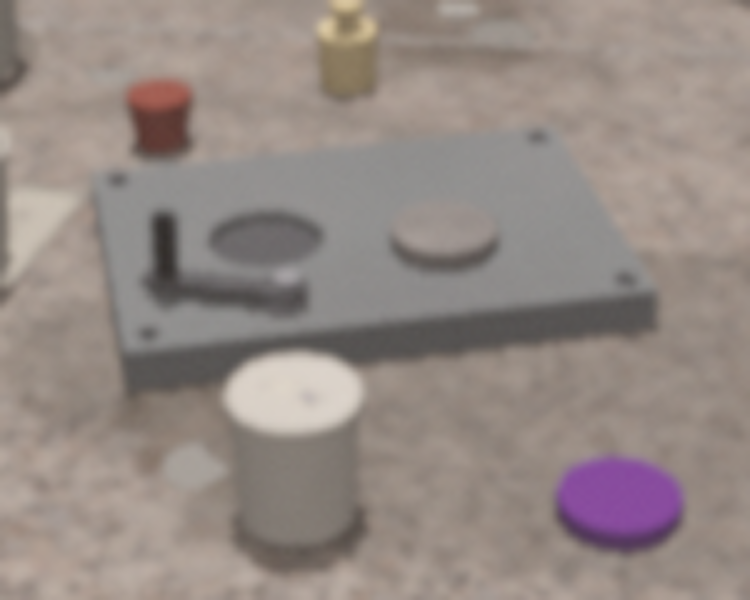

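```bash
python3 - <<'E'
from h import *
np.set_printoptions(precision=1,suppress=True)
T=lambda p:(np.array(p)+.5)/4-.5+[150,130]
S=lambda p:(np.array(p)+.5)/5-.5+[180,175]
ct=np.array([(68,146),(365,48),(510,460),(212,568)]); cs=np.array([(127,352),(97,175),(555,130),(655,294)])
for a,b in zip(ct,cs): print("corner tri",tri(T(a),S(b)), ray("top",T(a),20)[0], ray("side",S(b),20)[0])
for nm,a,b,z in [("disc top",(264,376),(444,229),30),("recess rim",(260,220),(266,239),20),("pivot",(147,254),(290,275),35),("pin top",(150,142),(165,215),60)]:
    print(nm,tri(T(a),S(b)),ray("top",T(a),z)[0],ray("side",S(b),z)[0])
C=ray("top",T(ct),20)[:,:2]; m=C.mean(0)
mod=np.array([(120,85),(120,-85),(-120,-85),(-120,85)])
H=(C-m).T@mod; th=np.arctan2(H[1,0]-H[0,1],H[0,0]+H[1,1]); R=np.array([[np.cos(th),-np.sin(th)],[np.sin(th),np.cos(th)]])
print(m,th,np.degrees(th)); print(C-m-mod@R.T)
print("recess model",m+R@[45,0],"pivot",m+R@[45,62])
for z,p in((30,(264,376)),(35,(147,254)),(60,(150,142)),(20,(260,220))):
  print("stage frame",R.T@(ray("top",T(p),z)[0,:2]-m))
for nm,p,z in (("stopper",(500,70),30),): print(nm,ray("top",T(p),z))
for nm,uv,z in (("pot",(126,204),57),("brass",(316,187),50),("beaker",(206,113),68)): print(nm,ray("top",uv,z))
E
```

```text
corner tri [625.5 202.5  18.2] [624.9 202.2  20. ] [624.9 205.1  20. ]
corner tri [678.   42.4  16.9] [677.   42.4  20. ] [676.5  48.1  20. ]
corner tri [453.3 -30.5  17.7] [453.7 -30.3  20. ] [452.4 -25.8  20. ]
corner tri [400.6 125.1  15.3] [400.5 124.7  20. ] [400.9 133.   20. ]
disc top [498.8  97.1  27.3] [498.4  96.9  30. ] [498.4 101.9  30. ]
recess rim [583.   99.5  18.3] [583.   99.4  20. ] [582.1 102.6  20. ]
pivot [562.4 157.6  34.2] [562.8 157.5  35. ] [561.3 159.1  35. ]
pin top [617.3 153.4  58.7] [616.8 153.2  60. ] [616.9 155.6  60. ]
[539.   84.7] 0.32335197603505905 18.526703524024224
[[-0.9 -1.3]
 [-2.9  0.1]
 [ 1.5  3.7]
 [ 2.3 -2.5]]
recess model [581.7  99. ] pivot [562.  157.8]
stage frame [-34.6  24.5]
stage frame [45.7 61.5]
stage frame [95.5 40.2]
stage frame [46.4 -0. ]
stopper [[660.8 -29.7  30. ]]
pot [[538.2 277.4  57. ]]
brass [[ 569.  -111.7   50. ]]
beaker [[725.7 113.7  68. ]]
```

>>> drive_tool --increments '[[-0.3,[0,0,0],0.071],[-0.3,[0,0,0],0.071],[-0.3,[0,0,0],0.071],[-0.3,[-0.047,0.167,0.03],0],[-0.3,[-0.047,0.167,0.03],0],[-0.3,[-0.047,0.167,0.03],0],[-0.3,[-0.047,0.167,0.03],0],[-0.3,[-0.047,0.167,0.03],0],[-0.3,[-0.047,0.167,0.03],0],[-0.3,[-0.047,0.167,0.03],0],[-0.3,[-0.047,0.167,0.03],0],[-0.3,[-0.047,0.167,0.03],0],[-0.3,[-0.047,0.167,0.03],0],[-0.3,[-0.047,0.167,0.03],0],[-0.3,[-0.047,0.167,0.03],0],[-0.3,[-0.047,0.167,0.03],0],[-0.3,[0,0,0],0],[-0.3,[0,0,0],0]]'

```text
clock: 2.35
position: [438.7, 93.3, 124.9]
ee_rot: [-0.013, 1.0, -0.0, -0.001]
contact_force: [-0.4, -0.8, -0.3]
gripper_width: 29.8
```

```bash
cat >> h.py <<'E'
from scipy.spatial.transform import Rotation as Ro
def st(): 
    s=read_state(); A=Ro.from_quat(s['ee_rot']).as_matrix(); 
    print("t",round(s['clock'],2),"pos",s['position'].round(1),"xang",np.degrees(np.arctan2(A[1,0],A[0,0])).round(1),"zax",A[:,2].round(3),"F",s['contact_force'].round(1),"w",round(s['gripper_width'],1),"j",s['joints'].round(2)); return s,A
def to(X):
    s,A=st(); d=A.T@(np.array(X)-s['position']); print("tool delta mm",d.round(1),"scaled",(d/300).round(4))
def pic(tag,bt=(150,130,140,150,4),bs=(180,130,150,120,5)):
    for n,b in(("top",bt),("side",bs)): crop(get_image(n),*b,f"pics/{tag}_{n}.png")
E
python3 - <<'E'
from h import *
to([440,95,60]); pic("a")
E
```

```text
t 2.35 pos [438.7  93.3 124.9] xang -178.5 zax [-0.001 -0.001 -1.   ] F [-0.4 -0.8 -0.3] w 29.8 j [ 0.57  0.22 -0.57 -0.   -0.78 -2.12]
tool delta mm [-1.4  1.7 64.9] scaled [-0.0048  0.0056  0.2163]
```

View pics/a_side.png

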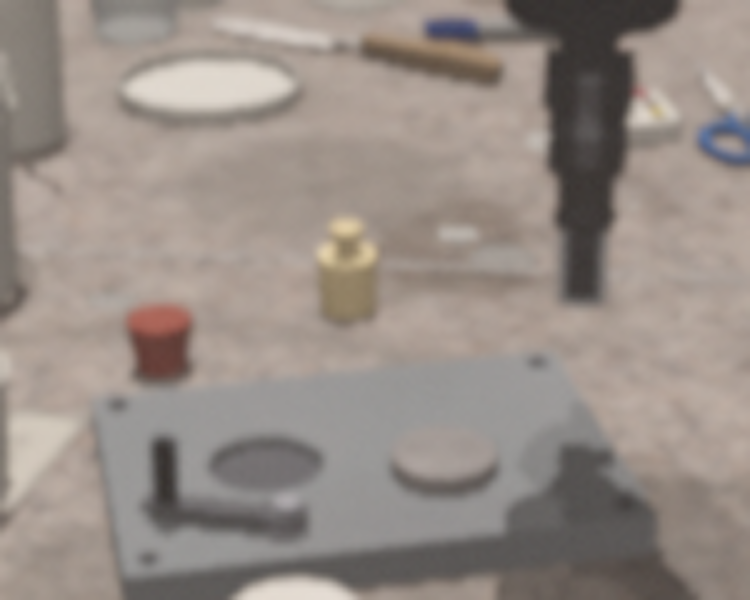

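View pics/a_top.png

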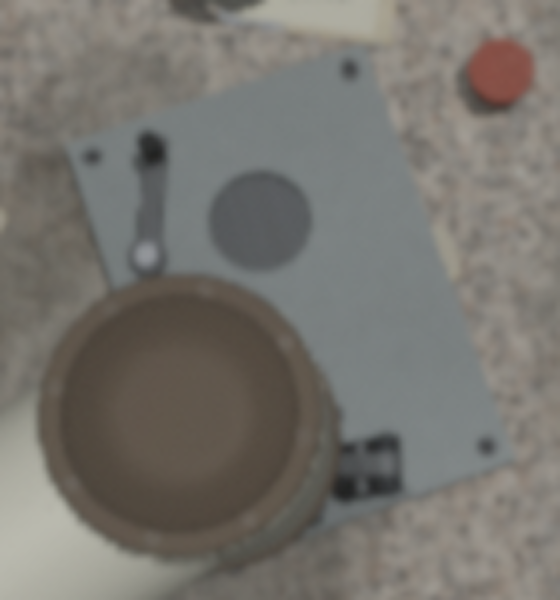

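```bash
python3 - <<'E'
from h import *
for dx in(-11,11):
  for z in (114,118): print(dx,z,((proj("side",[438.7+dx,93.3+22,z])-[180,130]+.5)*5-.5).round(0))
E
```

```text
-11 114 [[604. 309.]]
-11 118 [[604. 301.]]
11 114 [[553. 307.]]
11 118 [[553. 299.]]
```

>>> drive_tool --increments '[[-0.3,[-0.005,0.006,0.1],0],[-0.3,[0,0,0.1],0],[-0.3,[0,0,0.06],0],[-0.3,[0,0,0.04],0],[-0.3,[0,0,0],0]]'

```text
clock: 3.08
position: [440.5, 94.6, 35.0]
ee_rot: [-0.012, 1.0, -0.0, -0.001]
contact_force: [-0.1, 0.7, -0.1]
gripper_width: 29.6
```

```bash
python3 - <<'E'
from h import *
to([440,95,33]); pic("b")
E
```

```text
t 3.08 pos [440.5  94.6  35. ] xang -178.6 zax [-0.001 -0.001 -1.   ] F [-0.1  0.7 -0.1] w 29.6 j [ 0.57  0.38 -0.66  0.   -0.53 -2.12]
tool delta mm [0.4 0.4 2. ] scaled [0.0015 0.0013 0.0066]
```

View pics/b_side.png

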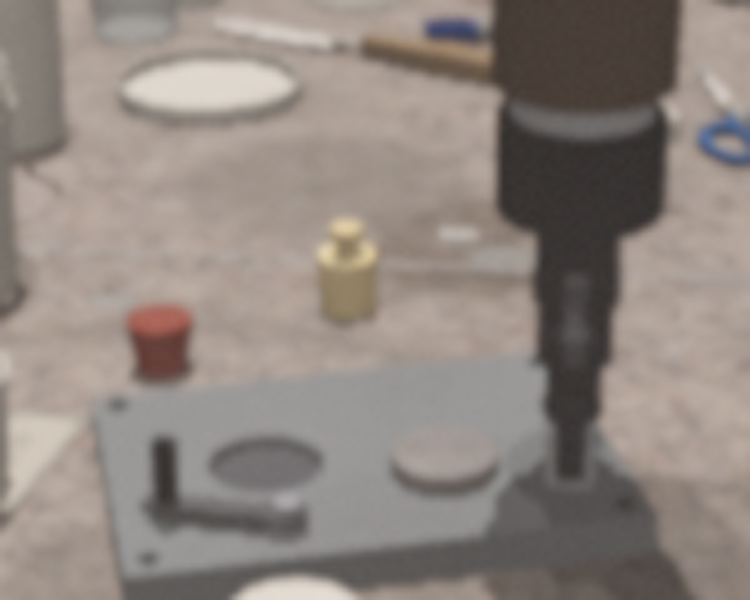

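View pics/b_top.png

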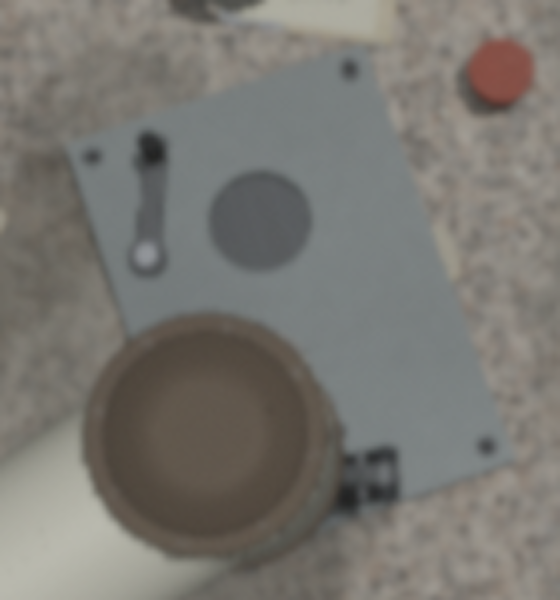

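>>> drive_tool --increments '[[-0.3,[-0.02,0.005,0.004],0],[-0.3,[-0.03,0,0],0],[-0.3,[-0.03,0,0],0],[-0.3,[-0.02,0,0],0],[-0.3,[-0.02,0,0],0],[-0.3,[-0.02,0,0],0],[-0.3,[-0.02,0,0],0],[-0.3,[-0.02,0,0],0],[-0.3,[-0.02,0,0],0],[-0.3,[-0.02,0,0],0],[-0.3,[-0.02,0,0],0],[-0.3,[-0.02,0,0],0],[-0.3,[0,0,0],0]]'

```text
clock: 4.8
position: [519.4, 99.0, 34.1]
ee_rot: [-0.013, 1.0, 0.0, 0.0]
contact_force: [0.6, 1.0, 0.4]
gripper_width: 30.1
```

```bash
python3 - <<'E'
from h import *
to([540,98.2,33]); pic("c")
E
```

```text
t 4.8 pos [519.4  99.   34.1] xang -178.5 zax [ 0.001  0.    -1.   ] F [0.6 1.  0.4] w 30.1 j [ 0.5   0.47 -0.47  0.   -0.62 -2.04]
tool delta mm [-20.6  -1.4   1.1] scaled [-0.0687 -0.0045  0.0037]
```

View pics/c_side.png

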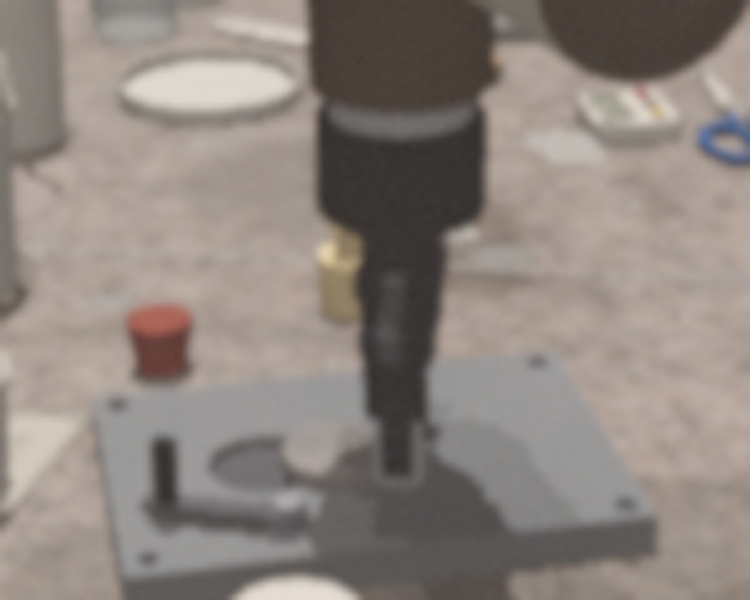

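View pics/c_top.png

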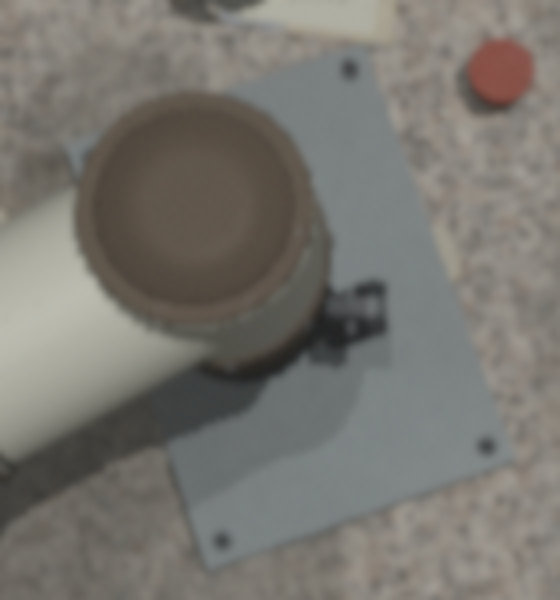

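>>> drive_tool --increments '[[-0.3,[-0.015,-0.002,0.003],0],[-0.3,[-0.015,0,0],0],[-0.3,[-0.015,0,0],0],[-0.3,[-0.015,0,0],0],[-0.3,[-0.015,0,0],0],[-0.3,[-0.015,0,0],0],[-0.3,[-0.01,0,0],0],[-0.3,[0,0,0],0]]'

```text
clock: 5.9
position: [549.1, 99.2, 33.2]
ee_rot: [-0.013, 1.0, 0.0, 0.0]
contact_force: [-0.6, 0.5, 0.4]
gripper_width: 29.8
```

```bash
python3 - <<'E'
from h import *
to([553,99,33]); pic("d")
E
```

```text
t 5.9 pos [549.1  99.2  33.2] xang -178.5 zax [ 0.001  0.    -1.   ] F [-0.6  0.5  0.4] w 29.8 j [ 0.47  0.51 -0.4   0.   -0.66 -2.01]
tool delta mm [-3.9 -0.3  0.2] scaled [-0.0128 -0.0009  0.0006]
```

View pics/d_side.png

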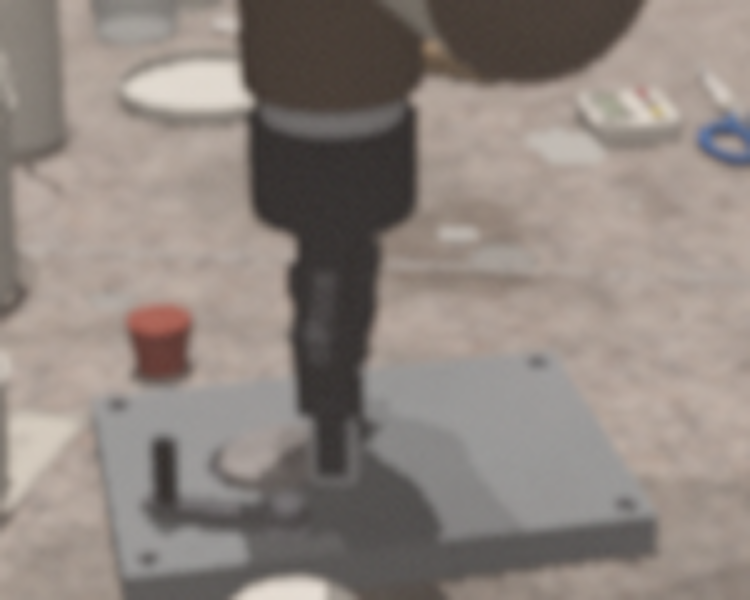

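>>> drive_tool --increments '[[-0.3,[-0.005,0,0.001],0],[-0.3,[-0.005,0,0],0],[-0.3,[-0.004,0,0],0],[-0.3,[0,0,0],0]]'

```text
clock: 6.5
position: [553.1, 99.2, 33.0]
ee_rot: [-0.013, 1.0, 0.0, 0.0]
contact_force: [-0.4, -0.1, 0.3]
gripper_width: 30.3
```

```bash
python3 - <<'E'
from h import *
to([553,99,33]); pic("e")
E
```

```text
t 6.5 pos [553.1  99.2  33. ] xang -178.5 zax [ 0.  0. -1.] F [-0.4 -0.1  0.3] w 30.3 j [ 0.47  0.52 -0.39  0.   -0.66 -2.01]
tool delta mm [ 0.1 -0.2 -0. ] scaled [ 0.0003 -0.0008 -0.0001]
```

View pics/e_side.png

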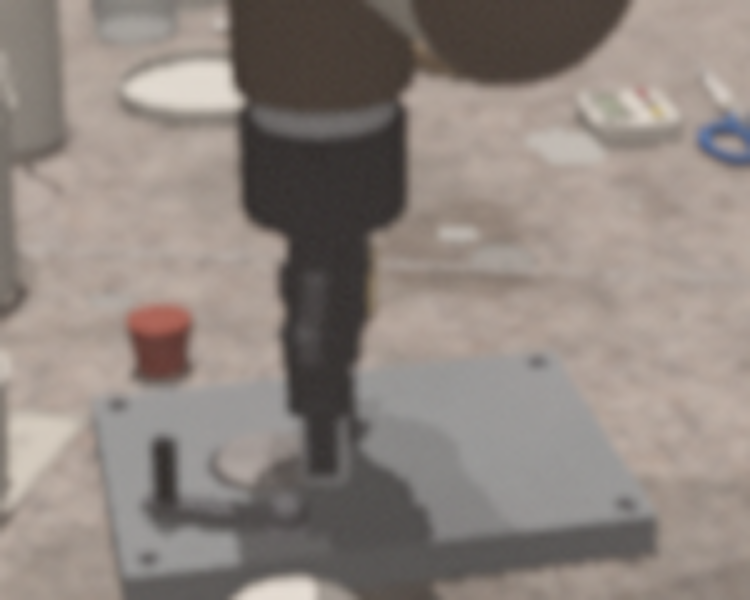

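>>> drive_tool --increments '[[-0.3,[0.06,0,0],0],[-0.3,[0.06,0,-0.1],0],[-0.3,[0.1,-0.05,-0.15],0],[-0.3,[0.1,-0.15,-0.1],0],[-0.3,[0.1,-0.15,0],0],[-0.3,[0,0,0],0]]'

```text
clock: 7.35
position: [427.0, -11.2, 138.3]
ee_rot: [-0.011, 1.0, 0.0, -0.0]
contact_force: [0.5, -0.2, 0.3]
gripper_width: 30.0
```

```bash
python3 - <<'E'
from h import *
to([553,99,33]); pic("f")
E
```

```text
t 7.35 pos [427.  -11.2 138.3] xang -178.7 zax [-0.  0. -1.] F [ 0.5 -0.2  0.3] w 30.0 j [ 0.36  0.16 -0.6  -0.   -0.8  -1.9 ]
tool delta mm [-128.5  107.3  105.3] scaled [-0.4283  0.3577  0.3511]
```

View pics/f_side.png

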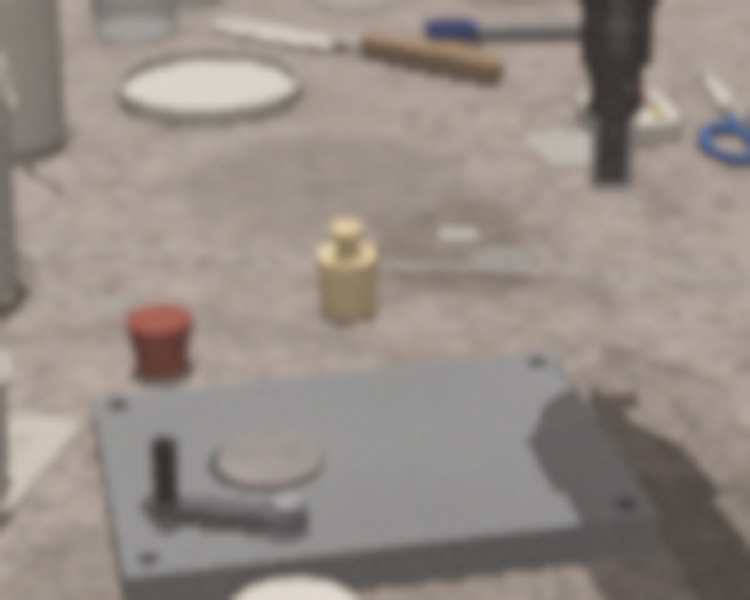

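View pics/f_top.png

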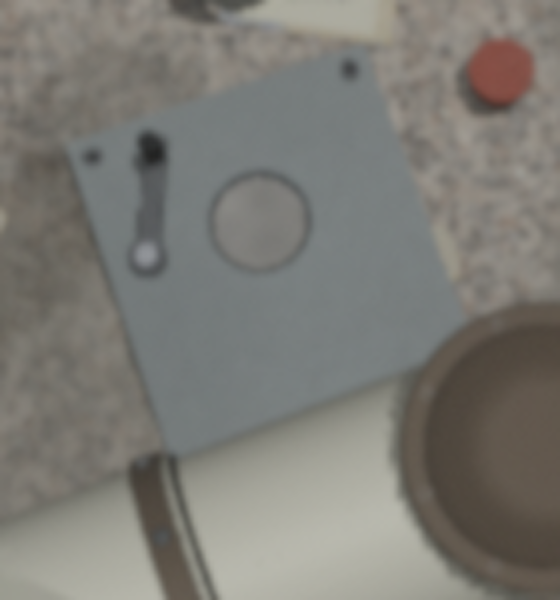

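>>> drive_tool --increments '[[-0.81,[0,0,0],-0.092],[-0.81,[0,0,0],-0.092],[-0.81,[0,0,0],-0.092],[-0.81,[0,0,0],-0.092],[-0.81,[0,0,0],-0.092],[-0.81,[0,0,0],-0.092],[-0.81,[0,0,0],-0.092],[-0.81,[0,0,0],-0.092],[-0.81,[-0.136,-0.118,0],0],[-0.81,[-0.136,-0.118,0],0],[-0.81,[-0.136,-0.118,0],0],[-0.81,[-0.136,-0.118,0],0],[-0.81,[-0.136,-0.118,0],0],[-0.81,[0,0,0],0]]'

```text
clock: 9.2
position: [623.5, 185.3, 135.9]
ee_rot: [-0.682, 0.731, -0.0, 0.0]
contact_force: [-1.5, -0.0, 0.1]
gripper_width: 8.0
```

```bash
python3 - <<'E'
from h import *
to([619,178.2,49]); pic("g")
E
```

```text
t 9.2 pos [623.5 185.3 135.9] xang -94.0 zax [ 0. -0. -1.] F [-1.5 -0.   0.1] w 8.0 j [ 0.54  0.51 -0.07  0.   -0.99 -0.61]
tool delta mm [ 7.3  4.  86.9] scaled [0.0245 0.0133 0.2895]
```

View pics/g_side.png

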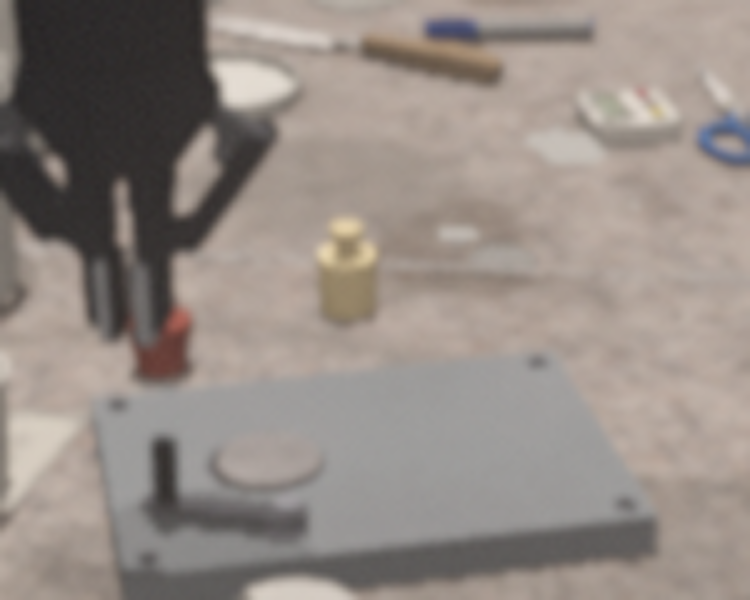

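>>> drive_tool --increments '[[-0.81,[0,0.0133,0.1],0],[-0.81,[0,0,0.1],0],[-0.81,[0,0,0.06],0],[-0.81,[0,0,0.03],0],[-0.81,[0,0,0],0]]'

```text
clock: 9.93
position: [617.1, 181.6, 50.9]
ee_rot: [-0.681, 0.732, -0.0, -0.0]
contact_force: [-0.5, 0.2, -0.9]
gripper_width: 8.2
```

```bash
python3 - <<'E'
from h import *
to([618.2,168.8,49]); pic("h")
E
```

```text
t 9.93 pos [617.1 181.6  50.9] xang -94.2 zax [-0. -0. -1.] F [-0.5  0.2 -0.9] w 8.2 j [ 0.54  0.6  -0.16  0.   -0.81 -0.61]
tool delta mm [12.7 -2.   1.9] scaled [ 0.0424 -0.0068  0.0063]
```

View pics/h_side.png

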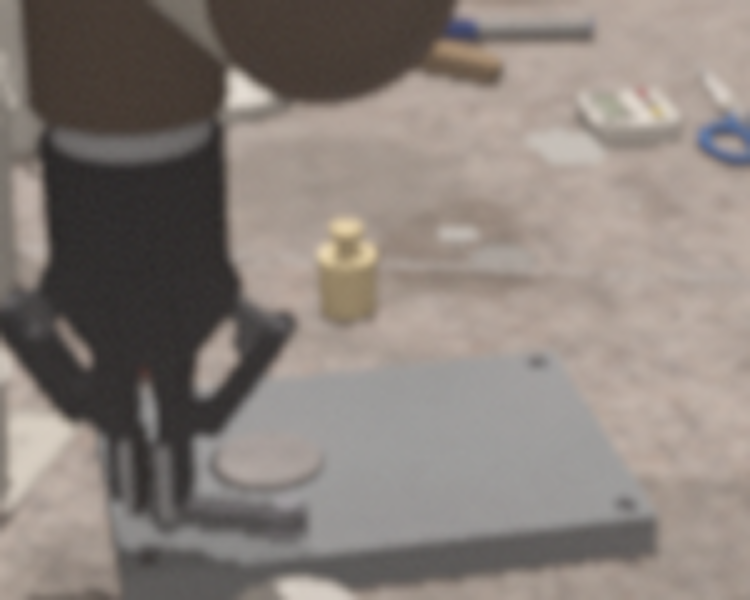

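View pics/h_top.png

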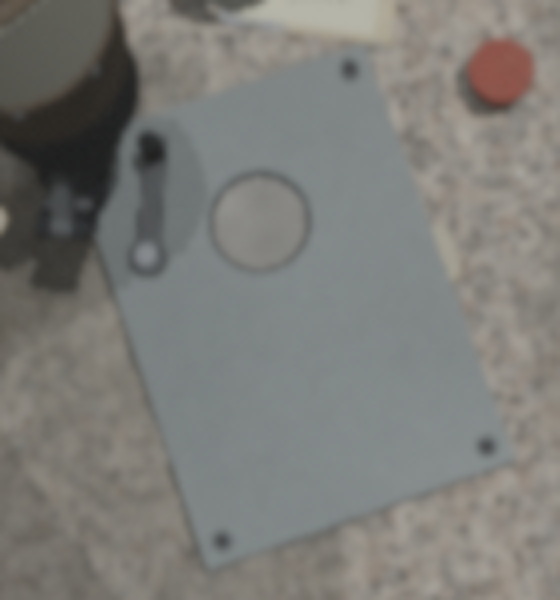

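>>> drive_tool --increments '[[-0.81,[0.01,-0.007,0.006],0],[-0.81,[0.016,0,0],0],[-0.81,[0.016,0,0],0],[-0.81,[0.0162,-0.0038,0],0.0436],[-0.81,[0.0162,-0.0038,0],0.0436],[-0.81,[0.0162,-0.0038,0],0.0436],[-0.81,[0.0162,-0.0038,0],0.0436],[-0.81,[0,0,0],0]]'

```text
clock: 11.02
position: [618.8, 148.7, 49.3]
ee_rot: [-0.544, 0.839, -0.0, 0.0]
contact_force: [0.3, 0.1, 0.3]
gripper_width: 8.2
```

```bash
python3 - <<'E'
from h import *
s,A=st()
P=np.array([562.4,157.6]); print("pivot in tool",A[:2,:2].T@(P-s['position'][:2])); pic("i")
E
```

```text
t 11.03 pos [618.8 148.7  49.3] xang -114.1 zax [ 0.  0. -1.] F [0.3 0.1 0.3] w 8.2 j [ 0.49  0.59 -0.18  0.   -0.8  -0.91]
pivot in tool [14.96100761 55.09096484]
```

View pics/i_side.png

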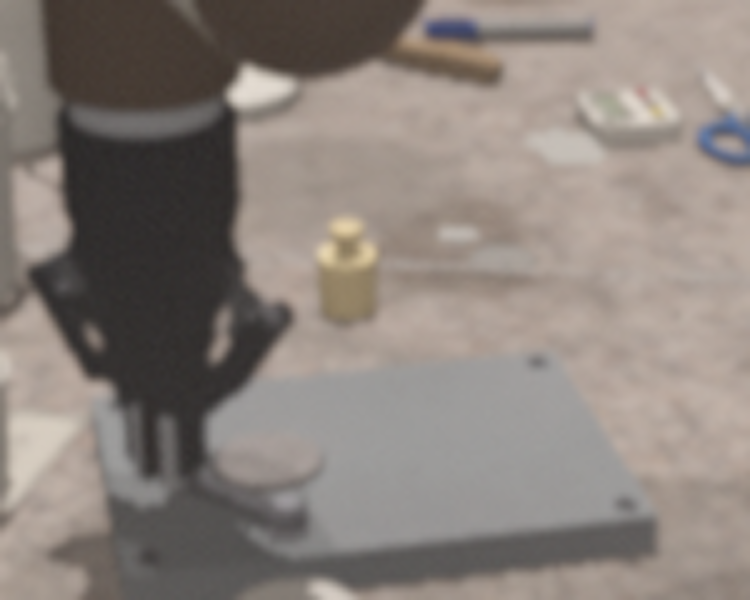

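View pics/i_top.png

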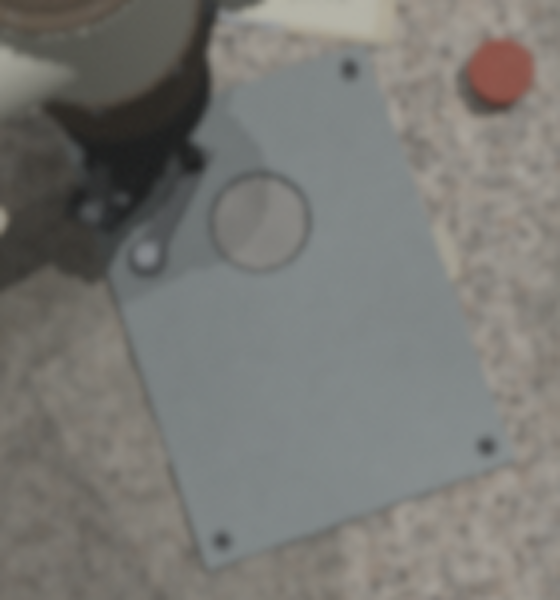

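>>> drive_tool --increments '[[-0.81,[0.0162,-0.0036,0],0.0436],[-0.81,[0.0162,-0.0036,0],0.0436],[-0.81,[0.0162,-0.0036,0],0.0436],[-0.81,[0.0162,-0.0036,0],0.0436],[-0.81,[0.0162,-0.0036,0],0.0436],[-0.81,[0.0162,-0.0036,0],0.0436],[-0.81,[0.0162,-0.0036,0],0.0436],[-0.81,[0.0162,-0.0036,0],0.0436],[-0.81,[0,0,0],0]]'

```text
clock: 12.25
position: [599.7, 115.1, 49.2]
ee_rot: [-0.225, 0.974, -0.0, -0.0]
contact_force: [-0.2, 0.0, 0.1]
gripper_width: 8.4
```

```bash
python3 - <<'E'
from h import *
s,A=st()
P=np.array([562.4,157.6]); print("pivot in tool",A[:2,:2].T@(P-s['position'][:2])); pic("j")
E
```

```text
t 12.25 pos [599.7 115.1  49.2] xang -154.0 zax [-0. -0. -1.] F [-0.2  0.   0.1] w 8.4 j [ 0.45  0.56 -0.25 -0.   -0.76 -1.57]
pivot in tool [14.89423268 54.529365  ]
```

View pics/j_side.png

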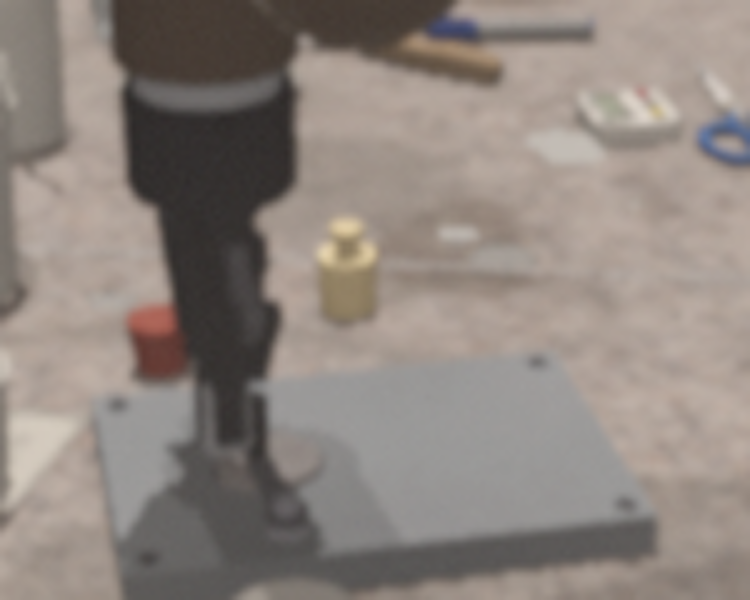

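View pics/j_top.png

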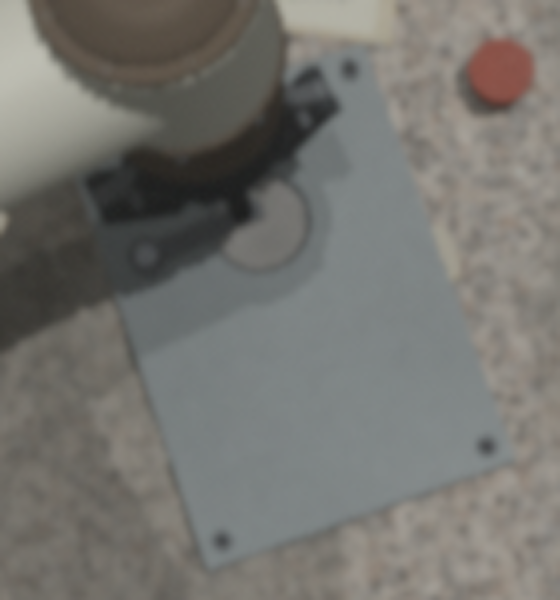

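>>> drive_tool --increments '[[-0.81,[0.0162,-0.0036,0],0.0436],[-0.81,[0.006,-0.001,0],0.015],[-0.81,[0.003,0,0],0],[-0.81,[0,0,0],0]]'

```text
clock: 12.85
position: [595.1, 111.6, 49.5]
ee_rot: [-0.167, 0.986, 0.0, 0.002]
contact_force: [5.0, 1.1, -2.0]
gripper_width: 7.8
```

>>> drive_tool --increments '[[-0.81,[0.004,0,0],0],[-0.81,[0,0,0],0]]'

```text
clock: 13.1
position: [595.0, 111.5, 49.7]
ee_rot: [-0.167, 0.986, 0.001, 0.003]
contact_force: [7.8, 1.5, -3.5]
gripper_width: 8.0
```

```bash
python3 - <<'E'
from h import *
s,A=st()
P=np.array([562.4,157.6]); print("pivot in tool",A[:2,:2].T@(P-s['position'][:2]))
E
```

```text
t 13.1 pos [595.  111.5  49.7] xang -160.8 zax [ 0.006  0.002 -1.   ] F [ 7.8  1.5 -3.5] w 8.0 j [ 0.45  0.55 -0.27  0.   -0.75 -1.69]
pivot in tool [15.5658621  54.21489982]
```

>>> drive_tool --increments '[[-0.81,[-0.02,0,0],0],[-0.81,[-0.05,0,0],0],[-0.81,[-0.05,0,-0.05],0],[-0.81,[0,0,-0.15],0],[-0.81,[0,0,-0.2],0],[-0.81,[0,0.1,-0.1],0],[-0.81,[0.1,0.18,0],0],[-0.81,[0.1,0.18,0],0],[-0.81,[0.1,0.18,0],0],[-0.81,[0,0.1,0],0],[-0.81,[0,0,0],0]]'

```text
clock: 14.48
position: [466.8, 303.4, 198.9]
ee_rot: [-0.168, 0.986, -0.001, -0.001]
contact_force: [0.9, 0.1, -0.8]
gripper_width: 8.0
```

```bash
python3 - <<'E'
from h import *
st(); pic("k"); cv2.imwrite("pics/kfull.png",get_image("top")[:,:,::-1])
E
```

```text
t 14.47 pos [466.8 303.4 198.9] xang -160.6 zax [-0.002 -0.002 -1.   ] F [ 0.9  0.1 -0.8] w 8.0 j [ 0.87  0.31 -0.22 -0.   -1.04 -2.1 ]
```

View pics/k_side.png

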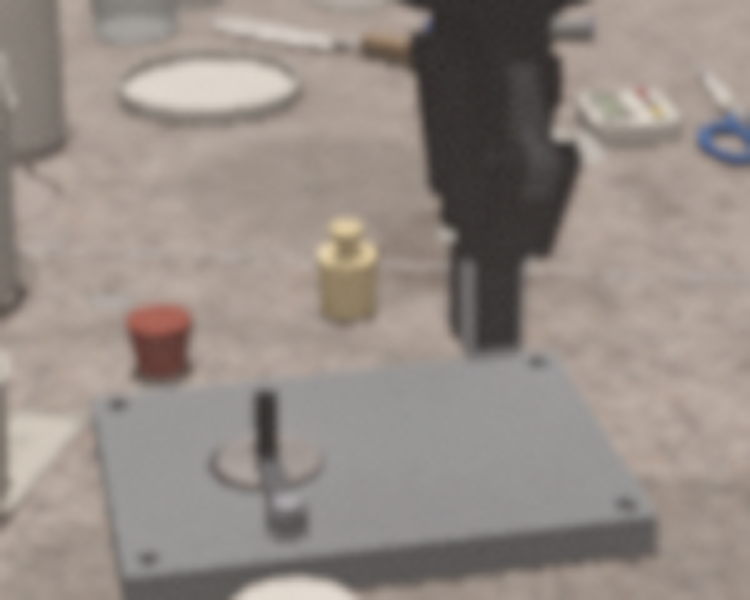

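View pics/k_top.png

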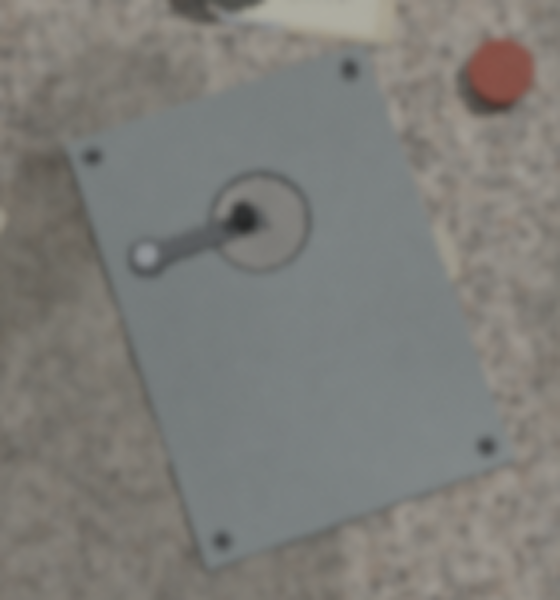

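View pics/kfull.png

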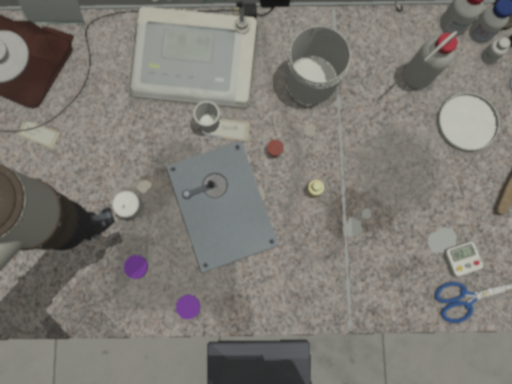

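```bash
python3 - <<'E'
from h import *
T=lambda p:(np.array(p)+.5)/4-.5+[150,130]
im=cv2.imread("pics/k_top.png",0); 
for p,z in(((242,214),60),((241,217),60)):
  a=ray("top",T(p),z)[0]; v=a[:2]-[562.4,157.6]; print(a.round(1),np.hypot(*v),np.radians(18.5)-np.arctan2(v[1],v[0]))
a=cv2.imread("pics/top0.png").astype(int);b=cv2.imread("pics/kfull.png").astype(int)
d=abs(a-b).max(2)
for n,(x,y) in dict(pot=(126,204),brass=(316,187),stopper=(275,148),beaker=(206,117)).items(): print(n,d[y-15:y+15,x-15:x+15].mean(), d[y-15:y+15,x-15:x+15].max())
print("bg",d[280:320,300:330].mean())
E
```

```text
[578.3 106.   60. ] 54.05005719328465 1.5943117300355323
[576.8 106.5  60. ] 53.11793444040871 1.6194521390099559
pot 2.098888888888889 96
brass 0.7433333333333333 2
stopper 0.7711111111111111 2
beaker 0.7744444444444445 2
bg 0.7775
```

```bash
python3 - <<'E'
from h import *
a=cv2.imread("pics/top0.png").astype(int);b=cv2.imread("pics/kfull.png").astype(int)
print(abs(a-b).max(2)[189:219,116:141].max())
print(job_done())
E
```

```text
3
the job is handed in; nothing more can be done
None
```

The job is done and handed in at about 14.6 s of the 58 s allowed. I pushed the disc into the recess with two part-open fingertips, then pushed the keeper pin round to its stop with a tool path that followed the arc.

**Disc:** after the push, both views show it flat and concentric in the recess, and it still looks so with the keeper over it.

**Keeper:** at the end of the arc the force rose from 5 to about 8 N with no further movement, so the arm is at its stop. From the top picture I measured its angle as 1.59 to 1.62 rad against the nominal 1.57. That is within my pixel and calibration error.

**Bystanders:** before and after top pictures differ only by noise at the brass weight, stopper and beaker. The pot first showed a large difference, which came from the gripper in the corner of that crop. With that corner left out it also differs only by noise.

**Robot:** the arm was clear of everything at hand-in. The highest force read after any move was about 9 N.

**Disagreement:** the side camera put points about 2 to 5 mm lower than the heights given in the text. I therefore took positions mainly from the top camera.

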